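# Check a slope gauge on its sprung stud

## Task

Turn the orange keeper knob of the parking dock about a quarter turn anticlockwise so that its tongue clears the slope gauge's foot, lift the gauge out by its blue grip and stand it upright with the middle of its foot on the domed brass stud, pressing the sprung stud in a little but not fully down. Keeping it on the stud, rock the gauge sideways until its black hanging pointer settles on the red mark, and finish holding it so, gripped and still. Leave the things around it where they are.

Things in the scene. Friction and masses are not known exactly. Their poses are not given: they have to be found in the camera images.
- dock: Parking dock, fixed: grey plate 160 x 84 x 8 mm. Origin: centre of its underside; z up, +x along the long side from knob to gauge, +y to the left seen from the knob. Knob axis at x = -55 mm, gauge at x = +45 mm. Aluminium walls (7.5 mm high, 2 to 3 mm play) round the gauge's foot keep it from sliding; the gauge lifts straight up out of them.
- keeper (a joint): Angle (rad) of the orange keeper knob about the dock's vertical axis, 0 = tongue along the dock's +x, over the front of the gauge's foot (locked); grows anticlockwise seen from above, stop at 1.5. It starts between 0 and 0.25; from 0.95 on the tongue is clear of the foot. Stays where it is left; friction 0.06 N m.
- keeper_grip (a point): On the knob's axis, 50 mm above the trolley: grip here. Upright orange bar 42 mm long, 14 mm wide, 32 mm tall (top 62 mm above the trolley); a white line on top points along the tongue. Axes turn with the knob: x along bar and tongue, y across, z up. Steel tongue 13 mm wide, reaches 78 mm from the axis, 19 to 24 mm above the trolley. The gauge's centre is 100 mm from the knob axis.
- gauge: Slope gauge, loose, 0.25 kg: flat dark foot 62 (x) x 64 (y) x 8 mm; upright black dial, 94 mm diameter, 9 mm thick, white face to the gauge's -x, centre 60 mm up; on top a blue grip bar 24 (x) x 22 (y) mm, 105 to 151 mm up. Origin: centre of the foot's underside; x front to back, y left seen from the front, z up. Starts in the dock, axes parallel to the dock's, underside 8 mm above the trolley.
- gauge_grip (a point): Middle of the gauge's blue grip bar, 132 mm above the foot's underside on the gauge's z axis: grip here from above, fingers closing across the gauge's y (22 mm wide).
- gauge_foot (a point): Centre of the underside of the gauge's foot (the gauge's origin).
- pointer (a joint): Angle (rad) of the black pointer, a light pendulum that swings freely on the dial's centre and hangs straight down; 0 = along the gauge's -z, positive = tip towards the gauge's +y (left seen from the front). Leaning the top of the gauge by an angle towards its own +y makes it read plus that angle; the swing dies out in about a second.
- mark (a joint): Angle (rad) on the dial of the red set mark, counted like pointer, between 0.22 and 0.45; stiff, it stays put on the dial. The pointer is on the mark when both angles agree.
- pointer_tip (a point): Tip of the pointer, 37 mm from the dial's centre.
- mark_tip (a point): Inner part of the red mark at the radius of the pointer's tip, 37 mm from the dial's centre. The red tab is 6.5 mm wide and 14 mm long, on the dial's lower rim.
- check_block: Check block, fixed: aluminium block 76 x 76 x 26 mm with a brass domed stud in the middle. Origin: centre of its underside; z up.
- stud_crown (a point): Crown of the stud's dome, 58 mm above the trolley when free; the dome is a ball of 14 mm radius, its centre 14 mm below the crown. Moves down with the stud.
- stud (a joint): How far the stud is pressed down (m): 0 free, 0.008 fully down; spring 2 N at the start of the travel, 6 N at its end.
- powder_tub: Bystander, loose: white round plastic tub with a lid, 105 mm wide, 88 mm tall. Origin: centre of its underside. Leave it alone.
- slide_packet: Bystander, loose: white packet of glass slides, 52 x 80 x 24 mm. Origin: centre of its underside. Leave it alone.
- lancet_box: Bystander, loose: pale green carton, 60 x 100 x 45 mm. Origin: centre of its underside. Leave it alone.
- lab_timer: Bystander, loose: white bench timer, 64 x 68 x 19 mm. Origin: centre of its underside. Leave it alone.
- dropper_0: Bystander, loose: brown dropper bottle with blue cap, 30 mm wide, 101 mm tall. Origin: centre of its underside. Leave it alone.
- forceps: Bystander, loose: steel forceps lying flat, 139 mm long, 15 mm wide. Origin: centre of its underside. Leave it alone.
- pen_dark: Bystander, loose: dark pen lying flat, 130 mm long, 10 mm wide. Origin: centre of its underside. Leave it alone.

How it is judged:
On the way, in this order (a step that is already met when the one before it is completed fails the run):
1. the keeper knob is turned until its tongue is clear of the gauge's foot (value of joint keeper above 0.95 rad), for 0.2 s.
2. the gauge is lifted out of the dock in the gripper (height (world z) of gauge_foot above 0.04 m and contact force between the fingers and gauge above 2 N and contact force between gauge and dock below 0.05 N), for 0.2 s.
3. the gauge stands upright (within 0.12 rad) on the stud, pressing it in a little (contact force between gauge and check_block above 0.5 N and value of joint stud between 0.001 and 0.0075 m and distance between gauge_foot and stud_crown below 0.015 m and contact force between the fingers and gauge above 2 N and contact force between gauge and dock below 0.05 N and angle between gauge's own z axis and vertical below 0.12 rad), for 0.3 s.
4. the gauge is rocked on the stud until the pointer rests on the red mark (contact force between gauge and check_block above 0.5 N and value of joint stud between 0.001 and 0.0075 m and distance between gauge_foot and stud_crown below 0.015 m and contact force between the fingers and gauge above 2 N and contact force between gauge and dock below 0.05 N and distance between pointer_tip and mark_tip below 0.003 m and velocity of joint pointer between -0.3 and 0.3 rad/s and height (world z) of gauge_foot above 0.035 m), for 0.5 s.
At the end, for the whole second after the job is handed in: The gripper holds the gauge with the middle of its foot on the stud (within 15 mm of the crown, over 0.5 N), the stud pressed in by 1 to 7.5 mm, and nothing of the dock touching it; the pointer's tip is within 3 mm of the centre of the red mark and swings slower than 0.3 rad/s (all of step 4); the arm keeps its last pose, push and grip.
It fails at once if the gauge is pressed on the check block with more than 25 N (contact force between gauge and check_block above 25 N).
It fails at once if a bystander is shifted by more than 25 mm (distance of any of powder_tub, slide_packet, lancet_box, lab_timer, dropper_0, forceps, pen_dark from where it was at the start of the episode above 0.025 m).
It also fails if it takes over 67 s, if anything falls off the work surface, if the arm or the gripper's body presses on something with over 40 N, if the wrist force passes 120 N, or if a joint passes its speed limit or range.

## Robot

A 6-joint arm with a two-finger parallel gripper is mounted at the origin on a cart in front of the work surface, level with it; the furniture and walls round the work are solid. World frame = base frame: x ahead of the robot, y to its left, z up, the work surface at z = 0. Lengths are in m, angles in rad, forces in N, time in s.
With the tool pointing down it reaches from about 0.25 to 0.775 m from the base axis. Payload 4 kg.
Tool frame: the origin (TCP) lies at the very end of the fingers, on their centre line; the grasp point (between the pads) lies 19 mm behind it; z points along the fingers, y is the line along which they close (so a half turn about z gives the same grasp; the last joint's range is limited). The gripper opens to 85 mm and grips with 20 to 120 N. Pads are 22 mm wide; open, the fingers measure 114 mm over their backs; the gripper's body (76 mm by 85 mm) begins 54 mm behind the grasp point. The pads swing forward as they close: fully open they stand 13 mm farther back than shut.
Start: joints at [-1.272, 0.087, 1.371, -0, 1.684, -0.103], TCP at [0.215, -0.506, 0.199] pointing down, gripper open.
Joint ranges: [-3.1, 3.1], [-0.76, 2.03], [0.27, 2.55], [-1.08, 4.22], [0.17, 2.65], [-2.57, 2.57]. Speed limits (rad/s): [2.79, 2.79, 3.14, 3.14, 3.14, 3.14].

## Interface

Orientations are given as a rotation vector (axis times angle).
In Python, from bench import bot gives the robot as it stands.
- The arm moves only by the shell command python3 -m inch 'ROWS' [OPENING] [FORCE]. ROWS is JSON, a list of rows, each a list of 2 entries, a list of its own where there are three numbers: the shift along the tool's x, y, z in mm, then the turn, a rotation vector about the tool's x, y, z in degrees. A call has 1 to 12 rows; each row shifts and turns the commanded pose from where the row before left it, along the tool's axes as they then stand; what a row does not reach is not made up. A row lasts 1/10 s, in which the tool goes at most 50 mm and 8.59 degrees, less where a joint would pass 70% of its speed; a pose out of reach is approached as far as the arm can. A call is refused whole if a number of a shift passes 50 or a number of a turn 8.59, either way. A call with a gripper value outside its range is refused whole. OPENING is the closure in counts, from 0 (fully open) to 255 (shut), set as the call begins (- or left out, the last holds). The fingers move at their own pace and stop on an object; FORCE is the grip in N (left out, the last holds). Time passes only in rows, so rows that do not move let the fingers close. It gives the time, the measured TCP pose, the force, the opening and the grip force at its end, in the units of the state.
- bot.observe(): the state, without advancing time (a new reading comes with each control period).
- bot.grab_frame(name): name is "scene" or "top"; returns a dict with "pixels" (400x640x3 uint8, red, green, blue), "z_map" (400x640 float32, m along the optical axis (not along the pixel's ray), 0 where there is no reading), "intrinsics" (3x3 intrinsics, pixels), "dist" ([k1, k2, p1, p2, k3] as OpenCV has them; the pictures are not rectified), "pose" (4x4, takes a point from camera to world coordinates). Camera axes: x right, y up, looking along -z (the intrinsics and any distortion apply to the point x, -y, -z); pixel columns grow to the right and rows downward; lengths in m; the calibration is good to about 2 mm. A picture is of the moment at which its call begins.
- bot.sign_off(): hands the job in; it is judged then, once.
Trained networks look in a picture, given as the dict that the camera call returned (one of the last four; its "shot" number tells which), for a name from the list of things; names that differ only in an ending like _2 or _b are one class to them, and where a whole thing is asked for, a point or a joint stands for the part that bears it (a point fixed in the world has none). Each returns a list of dicts, best first, with "confidence" (0 to 1); they miss things now and then, are a little off and sometimes report something else, mostly with a low value. They report only what shows in the picture. A call takes as long as a camera call.
- bot.boxes_of(picture, query): "point" ([x, y, z] in m, in world coordinates, good to about 4 mm: the middle of the surface that is visible of it).
- bot.pinpoint(picture, query): "point" ([x, y, z] in m, in world coordinates, good to about 4 mm: a listed point, or the origin of a listed thing).
The state is a dict: "time": time; "joint_pos": joint angles; "qvel": joint speeds; "effort": joint torques, N m; "eef_pos": TCP position; "ee_rot": TCP orientation; "force": force on the tool from outside, world axes, zero at the start; "torque": the same for the moment, N m; "gripper_width": finger opening in m; "grasp_force": force on a finger pad.
Only numpy, scipy, OpenCV 4.12 (cv2) and the standard library are available. Lean on these libraries where they do the work, as an engineer would, in place of code of your own. Each camera call takes 0.05 s, during which the arm holds its last target. There are 200 camera calls.

## Working session

There is one attempt and no reset: what is moved stays moved. The work goes in short steps, Python scripts to look and compute and a shell command to move; the robot and the scene stay as the last step left them, time stands still between calls to the robot, and variables do not carry over. Pictures are saved under pics/ and viewed, at most 10 in all, crops included, and the job is handed in when it is done.

```bash
mkdir -p pics
cat > h.py <<'E'
import numpy as np, cv2
from bench import bot
from scipy.spatial.transform import Rotation as R
def best(f,q,kind='pinpoint'):
    r=getattr(bot,kind)(f,q); return [(np.round(d['point'],4).tolist(),round(d['confidence'],2)) for d in r[:2]]
def save(f,n): cv2.imwrite('pics/'+n,f['pixels'][:,:,::-1])
def proj(f,p):
    T=np.linalg.inv(f['pose']); c=T[:3,:3]@np.array(p)+T[:3,3]; c=c*[1,-1,-1]
    return cv2.projectPoints(c.reshape(1,1,3),np.zeros(3),np.zeros(3),np.array(f['intrinsics']),np.array(f['dist']))[0].ravel()
def cloud(f):
    z=f['z_map'];h,w=z.shape;u,v=np.meshgrid(np.arange(w),np.arange(h))
    n=cv2.undistortPoints(np.stack([u,v],-1).reshape(-1,1,2).astype(float),np.array(f['intrinsics']),np.array(f['dist'])).reshape(h,w,2)
    c=np.stack([n[...,0]*z,-n[...,1]*z,-z],-1)
    return c@f['pose'][:3,:3].T+f['pose'][:3,3]
def toaxes(dp):  # world shift -> tool mm
    return np.round(R.from_rotvec(bot.observe()['ee_rot']).inv().apply(dp)*1000,1)
E
python3 - <<'E'
from h import *
for n in('scene','top'):
    f=bot.grab_frame(n); save(f,n+'0.png'); print(n, np.round(f['pose'],3).tolist())
    for q in('dock','keeper_grip','gauge','gauge_grip','gauge_foot','check_block','stud_crown','mark_tip','pointer_tip','powder_tub','slide_packet','lancet_box','lab_timer','dropper_0','forceps','pen_dark'):
        print(q,best(f,q))
o=bot.observe();print(o['eef_pos'],R.from_rotvec(o['ee_rot']).as_matrix().round(3).tolist(),o['time'])
E
```

```text
scene [[-0.76, 0.434, -0.484, 0.111], [-0.65, -0.497, 0.575, 0.496], [0.009, 0.751, 0.66, 0.68], [0.0, 0.0, 0.0, 1.0]]
dock [([0.51, 0.154, 0.0015], 0.97)]
keeper_grip [([0.4533, 0.1559, 0.0519], 0.73)]
gauge [([0.5521, 0.1518, 0.0104], 0.94)]
gauge_grip [([0.545, 0.1487, 0.1391], 0.72)]
gauge_foot [([0.5493, 0.1514, 0.0066], 0.96)]
check_block [([0.5301, -0.2201, -0.0011], 0.85), ([0.5497, 0.1519, 0.0102], 0.26)]
stud_crown [([0.5314, -0.2151, 0.0571], 0.6)]
mark_tip []
pointer_tip [([0.5407, 0.1505, 0.0321], 0.45)]
powder_tub [([0.6613, -0.0428, 0.0032], 0.89)]
slide_packet [([0.6973, 0.1333, -0.002], 0.95), ([0.6611, -0.044, -0.0016], 0.34)]
lancet_box [([0.6935, -0.1821, -0.0006], 0.83), ([0.6597, -0.0401, -0.0001], 0.47)]
lab_timer [([0.4018, -0.0295, 0.0071], 0.85)]
dropper_0 [([0.703, 0.0505, -0.0016], 0.88)]
forceps [([0.3676, -0.1448, 0.0016], 0.47)]
pen_dark [([0.3737, 0.1405, 0.0026], 0.69), ([0.5049, 0.1555, 0.0021], 0.69)]
top [[-0.021, 0.983, -0.183, 0.341], [-1.0, -0.024, -0.018, -0.021], [-0.022, 0.182, 0.983, 1.138], [0.0, 0.0, 0.0, 1.0]]
dock [([0.5058, 0.1558, 0.0017], 0.68), ([0.3747, 0.1396, -0.0039], 0.65)]
keeper_grip [([0.4494, 0.1567, 0.0473], 0.78)]
gauge [([0.5478, 0.155, 0.0038], 0.88)]
gauge_grip [([0.551, 0.1488, 0.1373], 0.78)]
gauge_foot [([0.5516, 0.1499, 0.0097], 0.84)]
check_block [([0.5324, -0.216, -0.0008], 0.56), ([0.5543, 0.1505, 0.1384], 0.2)]
stud_crown [([0.531, -0.215, 0.0588], 0.71)]
mark_tip []
pointer_tip []
powder_tub [([0.6636, -0.0405, 0.0027], 0.95)]
slide_packet [([0.7025, 0.1391, 0.0009], 0.94)]
lancet_box [([0.6915, -0.1854, -0.0014], 0.61)]
lab_timer [([0.4052, -0.0275, -0.0008], 0.87)]
dropper_0 [([0.7004, 0.0512, 0.0033], 0.5)]
forceps [([0.3712, -0.1445, -0.0], 0.65)]
pen_dark [([0.3725, 0.138, -0.0043], 0.7)]
[ 0.21509165 -0.50621041  0.19863012] [[0.92, 0.391, 0.0], [0.391, -0.92, -0.0], [0.0, 0.0, -1.0]] 1.7
```

View pics/scene0.png

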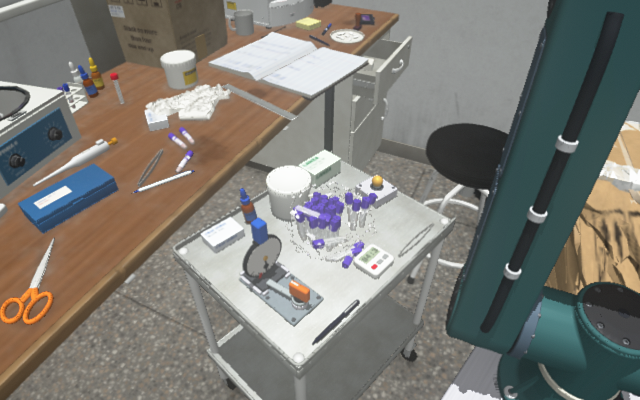

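View pics/top0.png

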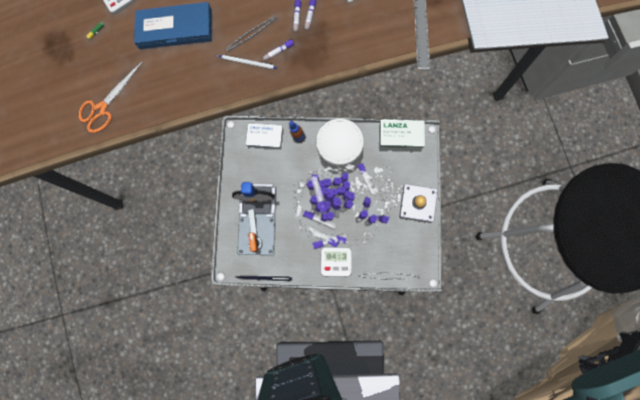

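Run:
```python
from h import *
f=bot.grab_frame('top'); c=cloud(f); p=f['pixels'].astype(int)
hsv=cv2.cvtColor(f['pixels'],cv2.COLOR_RGB2HSV)
near=lambda x,y,r:(np.hypot(c[...,0]-x,c[...,1]-y)<r)
m=near(.451,.156,.04)&(c[...,2]>.055)&(c[...,2]<.07)
q=c[m]; print('bar',m.sum(),q.mean(0)); r=cv2.minAreaRect((q[:,:2]*1000).astype(np.float32)); print(r)
m=near(.549,.15,.05)&(c[...,2]>.14)
q=c[m]; print('grip',m.sum(),q.mean(0),cv2.minAreaRect((q[:,:2]*1000).astype(np.float32)))
m=near(.549,.15,.06)&(c[...,2]>.085)&(c[...,2]<.115)
q=c[m]; print('dial',cv2.minAreaRect((q[:,:2]*1000).astype(np.float32)))
m=near(.505,.155,.1)&(c[...,2]>.003)&(c[...,2]<.012)
q=c[m]; print('dock',cv2.minAreaRect((q[:,:2]*1000).astype(np.float32)))
m=near(.53,-.217,.03)&(c[...,2]>.045)
q=c[m]; print('stud',q.mean(0),q[:,2].max(),cv2.minAreaRect((q[:,:2]*1000).astype(np.float32)))
```

```text
bar 124 [0.4507813  0.15312413 0.06140194]
((451.32073974609375, 153.61087036132812), (42.135074615478516, 14.578374862670898), 7.463415145874023)
grip 141 [0.54887722 0.14867174 0.15626413] ((550.306640625, 150.1352996826172), (22.597591400146484, 22.998794555664062), 89.76026153564453)
dial ((551.5938720703125, 150.1597137451172), (87.73197174072266, 12.639213562011719), 89.06747436523438)
dock ((504.809326171875, 155.37606811523438), (188.357666015625, 195.19163513183594), 86.5340576171875)
stud [ 0.53370917 -0.21610972  0.05422046] 0.06202227861514209 ((533.873779296875, -216.7911834716797), (26.473241806030273, 24.494064331054688), 85.75983428955078)
```

The scene view shows the dock at about (280,290), with the orange knob at (300,290), the gauge's blue grip at (260,230) and the stud at (377,182). The top view agrees: knob bar (254,240), stud (420,201). Purple tubes lie between the dock and the stud, so I'll fly above them.

```bash
python3 -m inch '[[[0,0,0],[0,0,7.7]],[[0,0,0],[0,0,7.7]],[[21.3,-41.6,0],[0,0,0]],[[21.3,-41.6,0],[0,0,0]],[[21.3,-41.6,0],[0,0,0]],[[21.3,-41.6,0],[0,0,0]],[[21.3,-41.6,0],[0,0,0]],[[21.3,-41.6,0],[0,0,0]],[[21.3,-41.6,0],[0,0,0]],[[21.3,-41.6,0],[0,0,0]],[[21.3,-41.6,0],[0,0,0]],[[21.3,-41.6,0],[0,0,0]]]' 0
python3 -m inch '[[[21.3,-41.6,0],[0,0,0]],[[21.3,-41.6,0],[0,0,0]],[[21.3,-41.6,0],[0,0,0]],[[21.3,-41.6,0],[0,0,0]],[[21.3,-41.6,0],[0,0,0]],[[0,0,0],[0,0,0]],[[0,0,0],[0,0,0]]]'
python3 - <<'E'
from h import *
o=bot.observe(); M=R.from_rotvec(o['ee_rot']).as_matrix(); print(M.round(3).tolist(), np.degrees(np.arctan2(M[1,0],M[0,0])), toaxes(np.array([.451,.1545,.031])-o['eef_pos']),o['joint_pos'])
E
```

```text
time: 2.95
eef_pos: [0.3713, -0.0639, 0.199]
ee_rot: [3.134, 0.208, 0.002]
force: [0.1, -1.5, -0.2]
gripper_width: 0.0855
grasp_force: 0.0
time: 3.65
eef_pos: [0.4488, 0.1553, 0.1982]
ee_rot: [3.134, 0.213, -0.002]
force: [0.2, -1.0, 0.5]
gripper_width: 0.0855
grasp_force: 0.0
[[0.991, 0.135, -0.001], [0.135, -0.991, -0.001], [-0.001, 0.001, -1.0]] 7.761235184896059 [  2.3   1.  167.2] [ 2.14194472e-01 -8.00704509e-02  1.53937468e+00 -6.10385836e-04
  1.68351826e+00  1.64946299e+00]
```

```bash
python3 -m inch '[[[1,0.5,35],[0,0,0]],[[1.3,0.5,40],[0,0,0]],[[0,0,40],[0,0,0]],[[0,0,30],[0,0,0]],[[0,0,20],[0,0,0]],[[0,0,0],[0,0,0]],[[0,0,0],[0,0,0]]]'
python3 -m inch '[[[0,0,0],[0,0,0]],[[0,0,0],[0,0,0]],[[0,0,0],[0,0,0]],[[0,0,0],[0,0,0]],[[0,0,0],[0,0,0]],[[0,0,0],[0,0,0]],[[0,0,0],[0,0,0]],[[0,0,0],[0,0,0]],[[0,0,0],[0,0,0]],[[0,0,0],[0,0,0]]]' 255 30
```

```text
time: 4.35
eef_pos: [0.4517, 0.1528, 0.0343]
ee_rot: [3.135, 0.206, 0.001]
force: [0.9, 0.0, 0.7]
gripper_width: 0.0855
grasp_force: 0.0
time: 5.35
eef_pos: [0.4514, 0.1539, 0.0336]
ee_rot: [3.135, 0.209, -0.0]
force: [0.3, 0.3, 0.1]
gripper_width: 0.0005
grasp_force: 0.0
```

Run:
```python
from h import *
f=bot.grab_frame('scene'); u=proj(f,[.451,.154,.05]).astype(int);print(u)
print(best(f,'keeper_grip'),best(f,'gauge_grip'),best(f,'gauge_foot'))
c=f['pixels'][u[1]-80:u[1]+70,u[0]-110:u[0]+90,::-1]; cv2.imwrite('pics/a.png',cv2.resize(c,(800,600),interpolation=cv2.INTER_CUBIC))
```

```text
[298 288]
[([0.4493, 0.1587, 0.0522], 0.96)] [([0.5475, 0.1535, 0.1383], 0.68)] [([0.5477, 0.1526, 0.0099], 0.91)]
```

View pics/a.png

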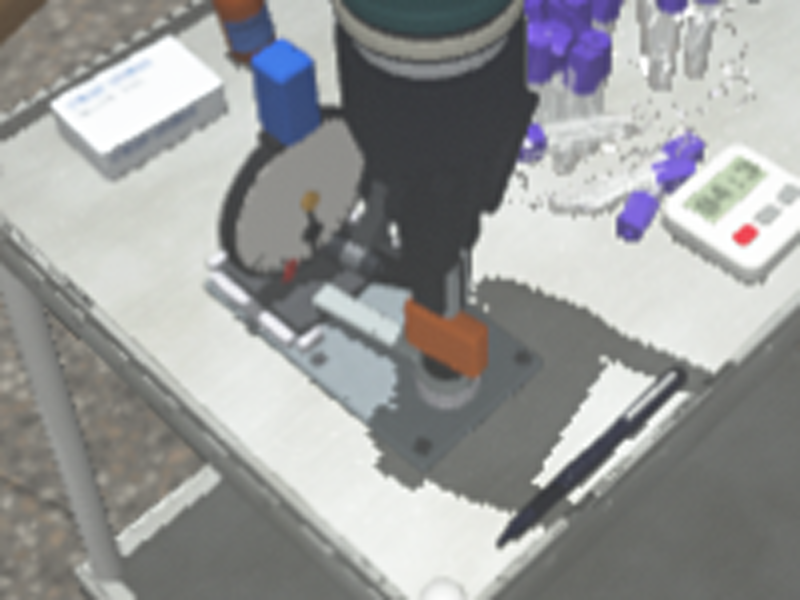

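Run:
```python
from h import *
f=bot.grab_frame('scene'); c=cloud(f); p=f['pixels'].astype(int)
hsv=cv2.cvtColor(f['pixels'],cv2.COLOR_RGB2HSV)
near=np.hypot(c[...,0]-.45,c[...,1]-.155)<.07
o=near&(hsv[...,0]<14)&(hsv[...,1]>150)&(hsv[...,2]>80); q=c[o]; print('orange',o.sum(),q.min(0),q.max(0),q.mean(0))
d=near&(p.max(2)<70)&(c[...,2]>.05)
for lo in np.arange(.05,.16,.01):
    q=c[d&(c[...,2]>=lo)&(c[...,2]<lo+.01)]
    if len(q):print(round(lo,2),len(q),q.min(0).round(3),q.max(0).round(3))
s=bot.observe();print(s['eef_pos'],s['gripper_width'],s['grasp_force'],s['force'])
f=bot.grab_frame('top');c=f['pixels'][200:280,210:300,::-1];cv2.imwrite('pics/b.png',cv2.resize(c,(675,600),interpolation=cv2.INTER_CUBIC))
```

```text
orange 43 [0.42872171 0.15235652 0.03723687] [0.46516313 0.16407891 0.06335861] [0.44450969 0.16011731 0.05961151]
0.07 5 [0.442 0.163 0.078] [0.452 0.167 0.079]
0.08 18 [0.442 0.163 0.081] [0.452 0.169 0.09 ]
0.09 12 [0.443 0.162 0.09 ] [0.447 0.169 0.099]
0.1 3 [0.439 0.165 0.102] [0.443 0.167 0.109]
0.11 89 [0.435 0.128 0.11 ] [0.458 0.186 0.12 ]
0.12 78 [0.434 0.114 0.12 ] [0.458 0.192 0.13 ]
0.13 109 [0.432 0.11  0.13 ] [0.456 0.2   0.14 ]
0.14 98 [0.431 0.102 0.14 ] [0.447 0.205 0.15 ]
0.15 101 [0.43  0.097 0.15 ] [0.457 0.212 0.16 ]
[0.45141328 0.15393739 0.03356046] 0.00034927676014949395 0.0 [0.38204525 0.46061087 0.05897927]
```

View pics/b.png

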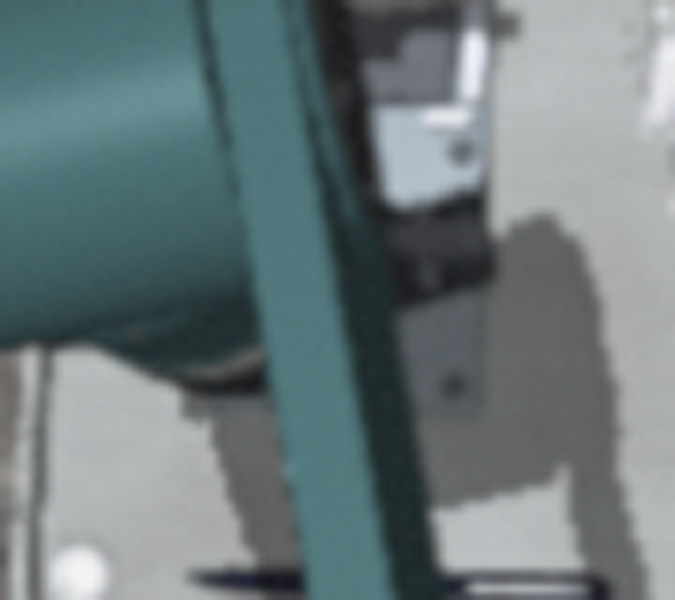

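Run:
```python
from h import *
f=bot.grab_frame('scene'); c=cloud(f)
for P in ([.4514,.154,.034],[.4514,.166,.034],[.4514,.166,.062],[.4514,.14,.034],[.4514,.154,.062],[.4514,.154,.08],[.43,.151,.062],[.472,.157,.062]): print(P,((proj(f,P)-[188,208])*4).round())
for r in range(262,306,3):
    print(r,[tuple((c[r,k]*1000).round().astype(int)) for k in (290,293,296,299,302)])
```

```text
[0.4514, 0.154, 0.034] [444. 343.]
[0.4514, 0.166, 0.034] [426. 358.]
[0.4514, 0.166, 0.062] [424. 322.]
[0.4514, 0.14, 0.034] [464. 325.]
[0.4514, 0.154, 0.062] [442. 306.]
[0.4514, 0.154, 0.08] [441. 281.]
[0.43, 0.151, 0.062] [481. 326.]
[0.472, 0.157, 0.062] [405. 286.]
262 [(np.int64(435), np.int64(187), np.int64(166)), (np.int64(437), np.int64(178), np.int64(156)), (np.int64(438), np.int64(171), np.int64(149)), (np.int64(432), np.int64(169), np.int64(152)), (np.int64(432), np.int64(162), np.int64(146))]
265 [(np.int64(453), np.int64(171), np.int64(130)), (np.int64(440), np.int64(176), np.int64(145)), (np.int64(442), np.int64(167), np.int64(135)), (np.int64(433), np.int64(169), np.int64(144)), (np.int64(433), np.int64(162), np.int64(138))]
268 [(np.int64(456), np.int64(168), np.int64(117)), (np.int64(452), np.int64(165), np.int64(117)), (np.int64(441), np.int64(168), np.int64(129)), (np.int64(434), np.int64(168), np.int64(135)), (np.int64(439), np.int64(156), np.int64(120))]
271 [(np.int64(449), np.int64(175), np.int64(122)), (np.int64(446), np.int64(171), np.int64(120)), (np.in
[... 2026 characters left out ...]
98 [(np.int64(471), np.int64(159), np.int64(7)), (np.int64(457), np.int64(165), np.int64(26)), (np.int64(450), np.int64(164), np.int64(32)), (np.int64(444), np.int64(162), np.int64(35)), (np.int64(438), np.int64(160), np.int64(39))]
301 [(np.int64(467), np.int64(164), np.int64(7)), (np.int64(452), np.int64(170), np.int64(27)), (np.int64(448), np.int64(166), np.int64(26)), (np.int64(443), np.int64(163), np.int64(28)), (np.int64(438), np.int64(160), np.int64(29))]
304 [(np.int64(462), np.int64(169), np.int64(7)), (np.int64(453), np.int64(170), np.int64(17)), (np.int64(445), np.int64(169), np.int64(23)), (np.int64(440), np.int64(166), np.int64(24)), (np.int64(437), np.int64(161), np.int64(22))]
```

The top-camera crop is blocked by the arm. The scene crop shows the closed fingers ending at the top of the bar (about 430,300), so they sit higher than the reported TCP says. I'll lift a little and measure the real height of the fingertips.

```bash
python3 -m inch '[[[0,0,-30],[0,0,0]],[[0,0,-30],[0,0,0]],[[0,0,0],[0,0,0]],[[0,0,0],[0,0,0]],[[0,0,0],[0,0,0]]]'
python3 - <<'E'
from h import *
f=bot.grab_frame('scene'); c=cloud(f); s=bot.observe(); t=s['eef_pos'];print(t,s['gripper_width'])
m=(np.hypot(c[...,0]-t[0],c[...,1]-t[1])<.06)&(c[...,2]>.068)&(c[...,2]<.3)
for lo in np.arange(.07,.26,.01):
    q=c[m&(c[...,2]>=lo)&(c[...,2]<lo+.01)]
    if len(q):print(round(lo,2),len(q),np.percentile(q,5,0).round(3),np.percentile(q,95,0).round(3))
u=(proj(f,t)).astype(int); g=f['pixels'][u[1]-70:u[1]+50,u[0]-80:u[0]+80,::-1]; cv2.imwrite('pics/c.png',cv2.resize(g,(800,600),interpolation=cv2.INTER_CUBIC)); print(u)
print('keeper',best(f,'keeper_grip'))
E
```

```text
time: 6.2
eef_pos: [0.4506, 0.1538, 0.0924]
ee_rot: [3.134, 0.209, -0.003]
force: [0.7, 0.2, -0.7]
gripper_width: -0.0
grasp_force: 0.0
[0.45036704 0.15372477 0.09209013] 9.599579761934852e-05
0.12 10 [0.439 0.148 0.125] [0.444 0.16  0.13 ]
0.13 50 [0.439 0.144 0.131] [0.454 0.168 0.139]
0.14 55 [0.439 0.141 0.141] [0.452 0.168 0.149]
0.15 46 [0.439 0.148 0.151] [0.445 0.167 0.159]
0.16 30 [0.437 0.144 0.161] [0.443 0.167 0.17 ]
0.17 146 [0.435 0.127 0.171] [0.456 0.182 0.179]
0.18 110 [0.433 0.116 0.18 ] [0.459 0.19  0.189]
0.19 156 [0.432 0.11  0.191] [0.448 0.196 0.199]
0.2 152 [0.431 0.102 0.201] [0.447 0.204 0.21 ]
0.21 224 [0.431 0.099 0.211] [0.45  0.212 0.219]
0.22 194 [0.43  0.143 0.22 ] [0.448 0.205 0.229]
0.23 141 [0.43  0.164 0.23 ] [0.452 0.196 0.239]
0.24 76 [0.435 0.18  0.24 ] [0.452 0.193 0.249]
0.25 150 [0.414 0.147 0.252] [0.459 0.192 0.259]
[298 274]
keeper [([0.4506, 0.1574, 0.0514], 0.89)]
```

View pics/c.png

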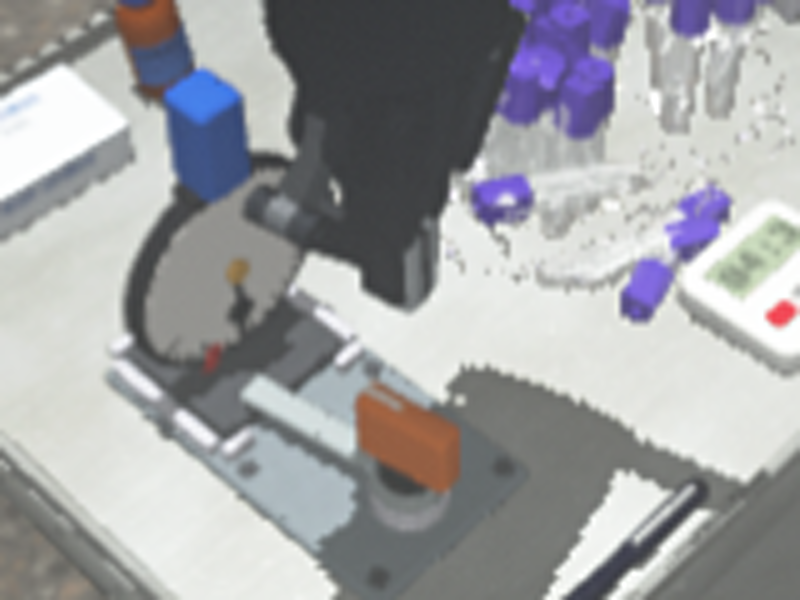

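The crop shows the fingertips at about (400,300), well above the bar at (410,430). Depth puts the tips at z≈0.125 against a reported 0.092. So the real tip is about 33 mm behind the reported TCP along the tool, and I'll correct for that.

```bash
python3 -m inch '[[[1,0,10],[0,0,0]],[[0,0,10],[0,0,0]],[[0,0,10],[0,0,0]],[[0,0,15],[0,0,0]],[[0,0,15],[0,0,0]],[[0,0,15],[0,0,0]],[[0,0,8],[0,0,0]],[[0,0,7],[0,0,0]],[[0,0,0],[0,0,0]],[[0,0,0],[0,0,0]]]' 0
python3 -m inch '[[[0,0,0],[0,0,0]],[[0,0,0],[0,0,0]],[[0,0,0],[0,0,0]],[[0,0,0],[0,0,0]],[[0,0,0],[0,0,0]],[[0,0,0],[0,0,0]],[[0,0,0],[0,0,0]],[[0,0,0],[0,0,0]]]' 255 30
```

```text
time: 7.3
eef_pos: [0.4527, 0.1541, 0.0038]
ee_rot: [3.135, 0.209, 0.001]
force: [-0.1, 0.0, 1.2]
gripper_width: 0.0854
grasp_force: 0.0
time: 8.1
eef_pos: [0.4523, 0.1557, 0.004]
ee_rot: [-3.132, -0.209, -0.001]
force: [-1.3, 4.9, 1.7]
gripper_width: 0.0133
grasp_force: 35.5
```

```bash
python3 -m inch '[[[0,0,0],[0,0,-6]],[[0,0,0],[0,0,-8]],[[0,0,0],[0,0,-8]],[[0,0,0],[0,0,-8]],[[0,0,0],[0,0,-8]],[[0,0,0],[0,0,-8]],[[0,0,0],[0,0,-8]],[[0,0,0],[0,0,-8]],[[0,0,0],[0,0,-6]],[[0,0,0],[0,0,0]],[[0,0,0],[0,0,0]],[[0,0,0],[0,0,0]]]'
python3 - <<'E'
from h import *
s=bot.observe();M=R.from_rotvec(s['ee_rot']).as_matrix(); print(np.degrees(np.arctan2(M[1,0],M[0,0])),s['force'],s['torque'],s['joint_pos'])
f=bot.grab_frame('scene');c=cloud(f)
E
```

```text
time: 9.3
eef_pos: [0.4499, 0.1586, 0.004]
ee_rot: [-2.474, -1.921, -0.002]
force: [-7.5, 11.8, 5.2]
gripper_width: 0.0133
grasp_force: 36.0
75.66330120600782 [-7.47556736 11.83640613  5.20213242] [1.72693367 0.96689406 0.02166094] [0.2129974  0.05386163 1.80709562 0.00956997 1.28352788 0.46047209]
```

```bash
python3 -m inch '[[[0,0,0],[0,0,0]],[[0,0,0],[0,0,0]],[[0,0,0],[0,0,0]],[[0,0,0],[0,0,0]],[[0,0,0],[0,0,0]],[[0,0,-15],[0,0,0]],[[0,0,-35],[0,0,0]],[[0,0,-50],[0,0,0]],[[0,0,-50],[0,0,0]],[[0,0,-6],[0,0,8.5]],[[0,0,0],[0,0,8.5]],[[0,0,0],[0,0,8.5]]]' 0
python3 -m inch '[[[0,0,0],[0,0,8.5]],[[0,0,0],[0,0,8.5]],[[0,0,0],[0,0,8.5]],[[0,0,0],[0,0,8.5]],[[0,0,0],[0,0,8.5]],[[0,0,0],[0,0,8.5]],[[0,0,0],[0,0,0]],[[0,0,0],[0,0,0]],[[0,0,0],[0,0,0]]]'
python3 - <<'E'
from h import *
s=bot.observe();M=R.from_rotvec(s['ee_rot']).as_matrix(); print(s['eef_pos'],np.degrees(np.arctan2(M[1,0],M[0,0])))
f=bot.grab_frame('scene');c=cloud(f);print(best(f,'keeper_grip'),best(f,'gauge_grip'),best(f,'gauge_foot'))
hsv=cv2.cvtColor(f['pixels'],cv2.COLOR_RGB2HSV)
o=(np.hypot(c[...,0]-.45,c[...,1]-.155)<.04)&(hsv[...,0]<14)&(hsv[...,1]>130)&(c[...,2]>.056)
print('bar',cv2.minAreaRect((c[o][:,:2]*1000).astype(np.float32)))
b=(np.hypot(c[...,0]-.55,c[...,1]-.15)<.04)&(c[...,2]>.153)
print('grip',b.sum(),cv2.minAreaRect((c[b][:,:2]*1000).astype(np.float32)))
save(f,'d.png')
E
```

```text
time: 10.55
eef_pos: [0.4529, 0.154, 0.1606]
ee_rot: [2.85, 1.321, 0.003]
force: [-0.8, -0.3, -0.5]
gripper_width: 0.0856
grasp_force: 0.0
time: 11.45
eef_pos: [0.4524, 0.154, 0.1596]
ee_rot: [3.141, -0.021, -0.0]
force: [0.1, 0.0, 0.5]
gripper_width: 0.0853
grasp_force: 0.0
[0.45243951 0.15399013 0.15957355] -0.7714549839599726
[([0.4522, 0.1538, 0.05], 0.7)] [([0.545, 0.1508, 0.1369], 0.73), ([0.5079, 0.1549, 0.0002], 0.57)] []
bar ((446.48248291015625, 158.0067901611328), (39.13974380493164, 10.942672729492188), 78.30747985839844)
grip 11 ((556.7642822265625, 161.8614044189453), (3.9120078086853027, 9.689483642578125), 48.76199722290039)
```

```bash
python3 -m inch '[[[33,0.4,0],[0,0,0.5]],[[33,0.4,0],[0,0,0]],[[32,0.4,0],[0,0,0]],[[0,0,0],[0,0,0]],[[0,0,20],[0,0,0]],[[0,0,20],[0,0,0]],[[0,0,20],[0,0,0]],[[0,0,11],[0,0,0]],[[0,0,0],[0,0,0]],[[0,0,0],[0,0,0]]]' 0
python3 -m inch '[[[0,0,0],[0,0,0]],[[0,0,0],[0,0,0]],[[0,0,0],[0,0,0]],[[0,0,0],[0,0,0]],[[0,0,0],[0,0,0]],[[0,0,0],[0,0,0]],[[0,0,0],[0,0,0]]]' 255 50
```

```text
time: 12.65
eef_pos: [0.5504, 0.1509, 0.0893]
ee_rot: [-3.141, 0.037, -0.001]
force: [0.3, -0.5, 0.2]
gripper_width: 0.0855
grasp_force: 0.0
time: 13.35
eef_pos: [0.5507, 0.1511, 0.089]
ee_rot: [-3.141, 0.038, -0.001]
force: [0.1, 1.2, 2.5]
gripper_width: 0.0214
grasp_force: 49.5
```

```bash
python3 -m inch '[[[0,0,-5],[0,0,0]],[[0,0,-10],[0,0,0]],[[0,0,-20],[0,0,0]],[[0,0,-30],[0,0,0]],[[0,0,-35],[0,0,0]],[[0,0,-35],[0,0,0]],[[0,0,-35],[0,0,0]],[[-20,0,-35],[0,0,0]],[[-30,0,-35],[0,0,0]],[[-30,0,0],[0,0,0]],[[-20,0,0],[0,0,7]],[[0,0,0],[0,0,7]]]'
python3 -m inch '[[[0,0,0],[0,0,7]],[[0,0,0],[0,0,7]],[[0,0,0],[0,0,0]],[[0,0,0],[0,0,0]],[[0,0,0],[0,0,0]],[[0,0,0],[0,0,0]],[[0,0,0],[0,0,0]],[[0,0,0],[0,0,0]],[[0,0,0],[0,0,0]],[[0,0,0],[0,0,0]],[[0,0,0],[0,0,0]],[[0,0,0],[0,0,0]]]'
python3 - <<'E'
from h import *
s=bot.observe();t=np.array(s['eef_pos']);M=R.from_rotvec(s['ee_rot']).as_matrix();print(np.degrees(np.arctan2(M[1,0],M[0,0])),s['force'])
f=bot.grab_frame('scene')
for q in('gauge_grip','gauge_foot','pointer_tip','mark_tip'):print(q,best(f,q))
u=proj(f,t-[0,0,.04]).astype(int);print(u)
g=f['pixels'][max(u[1]-90,0):u[1]+90,max(u[0]-120,0):u[0]+120,::-1];cv2.imwrite('pics/e.png',cv2.resize(g,(800,600),interpolation=cv2.INTER_CUBIC))
E
```

```text
time: 14.55
eef_pos: [0.448, 0.1532, 0.3306]
ee_rot: [-3.112, 0.427, -0.003]
force: [0.4, 0.5, -3.3]
gripper_width: 0.0214
grasp_force: 49.3
time: 15.75
eef_pos: [0.4504, 0.1532, 0.3286]
ee_rot: [3.039, -0.796, 0.0]
force: [-0.2, -0.4, -2.5]
gripper_width: 0.0216
grasp_force: 49.2
-29.374170274208577 [-0.17399411 -0.4232218  -2.49210339]
gauge_grip [([0.447, 0.1524, 0.3777], 0.69)]
gauge_foot [([0.4499, 0.1557, 0.2496], 0.71), ([0.533, -0.2157, 0.0559], 0.5)]
pointer_tip [([0.5332, -0.2148, 0.058], 0.53), ([0.4406, 0.1571, 0.2707], 0.45)]
mark_tip [([0.4497, 0.1528, 0.2493], 0.68), ([0.4533, 0.1704, 0.2719], 0.36)]
[295 188]
```

View pics/e.png

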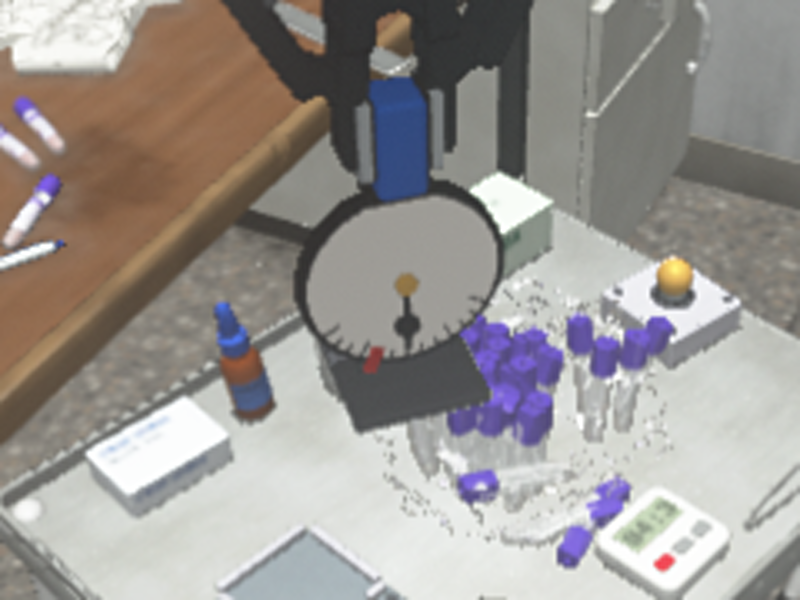

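The crop shows the gauge held upright and free. The pivot is at (405,285), the pointer hangs straight down to about (407,345), and the red mark is at (373,360), on the left. I'll work out the mark angle from those pixels.

```bash
cat >> h.py <<'E'
def dial(f,Rg,foot):
    """pixels of red mark / black pointer -> angle in gauge frame by ray/face-plane intersection"""
    K=np.array(f['intrinsics']);D=np.array(f['dist']);T=f['pose']
    u0=proj(f,foot+Rg@[-.005,0,.06]); h,w=f['z_map'].shape
    v,u=np.mgrid[0:h,0:w]; n=cv2.undistortPoints(np.stack([u,v],-1).reshape(-1,1,2).astype(float),K,D).reshape(h,w,2)
    d=np.stack([n[...,0],-n[...,1],-np.ones((h,w))],-1)@T[:3,:3].T@Rg
    o=Rg.T@(T[:3,3]-foot); k=(-.005-o[0])/d[...,0]; P=o+d*k[...,None]
    hsv=cv2.cvtColor(f['pixels'],cv2.COLOR_RGB2HSV).astype(int); y=P[...,1];z=P[...,2]-.06;r=np.hypot(y,z)
    br=(r<.012)&(hsv[...,0]>8)&(hsv[...,0]<28)&(hsv[...,1]>110)
    cy,cz=(y[br].mean(),z[br].mean()) if br.sum()>2 else (0,0)
    r=np.hypot(y-cy,z-cz)
    red=(r>.028)&(r<.05)&((hsv[...,0]<6)|(hsv[...,0]>172))&(hsv[...,1]>110)
    W=hsv[...,1]*red
    ma=np.arctan2((W*(y-cy)).sum(),-(W*(z-cz)).sum())
    blk=(r>.010)&(r<.034)&(hsv[...,2]<95); pa=np.arctan2((y-cy)[blk].mean(),-(z-cz)[blk].mean())
    return dict(centre=(cy,cz),nred=red.sum(),mark=ma,nblk=blk.sum(),pointer=pa,rmark=r[red].mean())
def gauge_now(s):
    M=R.from_rotvec(s['ee_rot']).as_matrix(); Rg=M@np.diag([1,-1,-1]); return Rg,np.array(s['eef_pos'])+M@[0,0,.081]
E
python3 - <<'E'
from h import *
s=bot.observe();Rg,ft=gauge_now(s);f=bot.grab_frame('scene');print(ft);print(dial(f,Rg,ft))
st=np.array([.5325,-.2155,.058]);print('to stud',toaxes(st-ft))
E
```

```text
[0.45039371 0.15322005 0.24758148]
{'centre': (np.float64(-0.0008841638913926528), np.float64(-0.00504108668074467)), 'nred': np.int64(25), 'mark': np.float64(0.40155032870101215), 'nblk': np.int64(50), 'pointer': np.float64(0.0028879231525233426), 'rmark': np.float64(0.04246705942396628)}
to stud [252.4 281.  189.6]
```

```bash
python3 -m inch '[[[14,15.6,0],[0,0,0]],[[28,31.2,0],[0,0,0]],[[28,31.2,0],[0,0,0]],[[28,31.2,0],[0,0,0]],[[28,31.2,0],[0,0,0]],[[28,31.2,0],[0,0,0]],[[28,31.2,0],[0,0,0]],[[28,31.2,0],[0,0,0]],[[28,31.2,0],[0,0,0]],[[14,15.6,20],[0,0,0]],[[0,0,40],[0,0,0]],[[0,0,40],[0,0,0]]]'
python3 -m inch '[[[0,0,40],[0,0,0]],[[0,0,25],[0,0,0]],[[0,0,10],[0,0,0]],[[0,0,0],[0,0,0]],[[0,0,0],[0,0,0]],[[0,0,0],[0,0,0]]]'
python3 - <<'E'
from h import *
s=bot.observe();Rg,ft=gauge_now(s);print(ft)
for n in('scene','top'):
    f=bot.grab_frame(n)
    for q in('stud_crown','gauge_foot','gauge_grip','check_block'):print(n,q,best(f,q))
    if n=='scene':
        u=proj(f,ft).astype(int);g=f['pixels'][u[1]-65:u[1]+55,u[0]-80:u[0]+80,::-1];cv2.imwrite('pics/g.png',cv2.resize(g,(800,600),interpolation=cv2.INTER_CUBIC))
st=np.array([.532,-.2155,.0545]);print('to stud',toaxes(st-ft),s['force'])
E
```

```text
time: 17.25
eef_pos: [0.5327, -0.2165, 0.2279]
ee_rot: [3.038, -0.799, 0.003]
force: [0.4, -0.0, -3.5]
gripper_width: 0.0215
grasp_force: 49.7
time: 17.85
eef_pos: [0.5336, -0.2158, 0.1564]
ee_rot: [3.038, -0.796, 0.008]
force: [0.8, 0.2, -2.7]
gripper_width: 0.0212
grasp_force: 49.7
[ 0.53398696 -0.21598644  0.07544146]
scene stud_crown [([0.701, 0.0516, -0.0028], 0.6), ([0.5334, -0.2153, 0.0591], 0.53)]
scene gauge_foot [([0.531, -0.2125, 0.0753], 0.91)]
scene gauge_grip [([0.5292, -0.2147, 0.2061], 0.77)]
scene check_block [([0.5303, -0.2164, 0.0009], 0.8), ([0.5299, -0.2139, 0.0748], 0.72)]
top stud_crown []
top gauge_foot [([0.5327, -0.2119, 0.0752], 0.8)]
top gauge_grip [([0.5337, -0.2162, 0.2041], 0.94)]
top check_block [([0.5314, -0.2127, 0.0006], 0.73)]
to stud [-2.   0.5 20.9] [ 0.76205546  0.15006719 -2.74707211]
```

View pics/g.png

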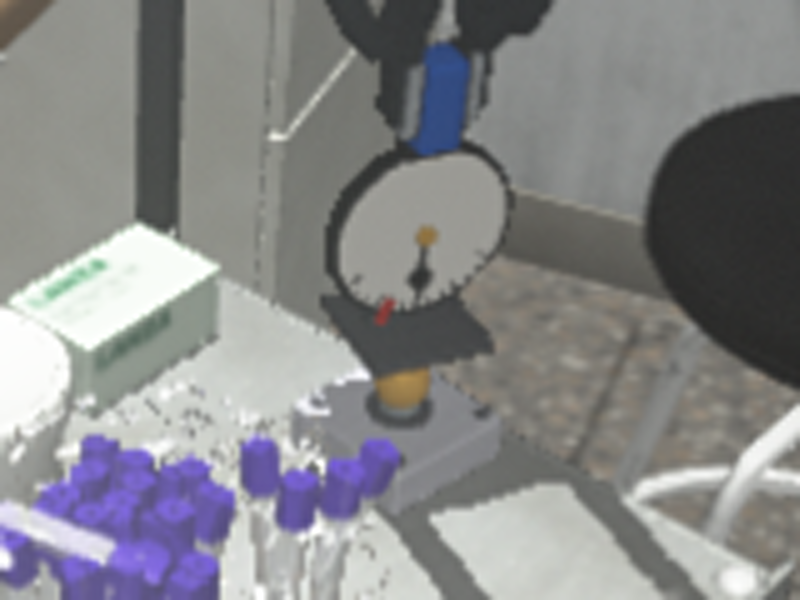

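The crop shows the gauge upright above the stud, with its foot at (420,340) and the dome at (403,388). I'll lower it gently.

```bash
python3 -m inch '[[[-1,0,8],[0,0,0]],[[-1,0,6],[0,0,0]],[[0,0,3],[0,0,0]],[[0,0,2],[0,0,0]],[[0,0,2],[0,0,0]],[[0,0,0],[0,0,0]],[[0,0,0],[0,0,0]],[[0,0,0],[0,0,0]],[[0,0,0],[0,0,0]],[[0,0,0],[0,0,0]]]'
python3 -m inch '[[[0,0,0],[0,0,0]],[[0,0,0],[0,0,0]],[[0,0,0],[0,0,0]]]'
```

```text
time: 19.35
eef_pos: [0.5305, -0.2141, 0.1328]
ee_rot: [3.039, -0.797, 0.0]
force: [-1.4, 0.5, 1.0]
gripper_width: 0.0214
grasp_force: 50.2
time: 19.65
eef_pos: [0.5305, -0.2141, 0.1327]
ee_rot: [3.039, -0.797, 0.0]
force: [-1.0, 1.0, 2.5]
gripper_width: 0.0212
grasp_force: 50.3
```

```bash
python3 -m inch '[[[0,0,-1.2],[0,0,0]],[[0,0,-1.2],[0,0,0]],[[0,0,0],[0,0,0]],[[0,0,0],[0,0,0]],[[0,0,0],[0,0,0]],[[0,0,0],[0,0,0]],[[0,0,0],[0,0,0]],[[0,0,0],[0,0,0]],[[0,0,0],[0,0,0]]]'
python3 - <<'E'
from h import *
z=[];F=[]
for i in range(3):
    f=bot.grab_frame('scene'); s=bot.observe(); z.append(gauge_now(s)[1]);F.append(s['force'])
print(np.mean(z,0),np.mean(F,0)); print(best(f,'gauge_foot'),best(f,'stud_crown'))
E
```

```text
time: 20.55
eef_pos: [0.5305, -0.2141, 0.135]
ee_rot: [3.039, -0.797, 0.0]
force: [-0.6, 0.4, 0.7]
gripper_width: 0.0214
grasp_force: 50.2
[ 0.53047508 -0.21411026  0.05400444] [-0.292443    0.6771404   0.51956803]
[([0.5263, -0.2142, 0.0558], 0.58)] []
```

```bash
python3 -m inch '[[[0,-2.1,0],[-1.5,0,0]],[[0,-2.1,0],[-1.5,0,0]],[[0,-2.1,0],[-1.5,0,0]],[[0,-2.1,0],[-1.5,0,0]],[[0,-2.1,0],[-1.5,0,0]],[[0,-2.1,0],[-1.5,0,0]],[[0,-2.1,0],[-1.5,0,0]],[[0,0,0],[0,0,0]],[[0,0,0],[0,0,0]],[[0,0,0],[0,0,0]],[[0,0,0],[0,0,0]]]'
python3 - <<'E'
from h import *
z=[];F=[];fs=[];p=[]
for n in('scene','top','scene'):
    f=bot.grab_frame(n); s=bot.observe(); Rg,ft=gauge_now(s);z.append(ft);F.append(s['force']); p.append((best(f,'gauge_foot'),best(f,'gauge_grip')))
print(np.mean(z,0),np.mean(F,0),'lean',np.arccos(Rg[2,2]),Rg[:,2]); print(*p,sep='\n');print(dial(f,Rg,ft))
E
```

```text
time: 21.9
eef_pos: [0.5381, -0.2007, 0.134]
ee_rot: [2.869, -0.752, -0.068]
force: [2.7, 3.3, -0.5]
gripper_width: 0.0215
grasp_force: 50.1
[ 0.53065448 -0.21392848  0.05427995] [1.34877046 2.78919589 0.48515339] lean 0.1828704277589835 [0.08905489 0.15855503 0.98332575]
([([0.5319, -0.2134, 0.0541], 0.7)], [([0.5382, -0.1928, 0.1808], 0.95)])
([([0.5319, -0.217, 0.0003], 0.2)], [([0.544, -0.1949, 0.1808], 0.74)])
([([0.5293, -0.2125, 0.054], 0.57)], [([0.5382, -0.1954, 0.1842], 0.65)])
{'centre': (np.float64(-0.0007573870139533645), np.float64(-0.004563251429076445)), 'nred': np.int64(8), 'mark': np.float64(0.3921693992623748), 'nblk': np.int64(20), 'pointer': np.float64(0.15947588838654111), 'rmark': np.float64(0.0429627532538688)}
```

```bash
python3 -m inch '[[[0,-2,0],[-1.45,0,0]],[[0,-2,0],[-1.45,0,0]],[[0,-2,0],[-1.45,0,0]],[[0,-2,0],[-1.45,0,0]],[[0,-2,0],[-1.45,0,0]],[[0,-2,0],[-1.45,0,0]],[[0,-2,0],[-1.45,0,0]],[[0,-2,0],[-1.45,0,0]],[[0,0,0],[0,0,0]],[[0,0,0],[0,0,0]],[[0,0,0],[0,0,0]],[[0,0,0],[0,0,0]]]'
python3 -m inch '[[[0,0,0],[0,0,0]],[[0,0,0],[0,0,0]],[[0,0,0],[0,0,0]],[[0,0,0],[0,0,0]],[[0,0,0],[0,0,0]],[[0,0,0],[0,0,0]],[[0,0,0],[0,0,0]],[[0,0,0],[0,0,0]]]'
python3 - <<'E'
from h import *
z=[];F=[];p=[]
for n in('scene','top','scene','scene'):
    f=bot.grab_frame(n); s=bot.observe(); Rg,ft=gauge_now(s);z.append(ft);F.append(s['force']); p.append((best(f,'gauge_foot'),best(f,'gauge_grip'),best(f,'pointer_tip'),best(f,'mark_tip')))
    if n=='scene':print(dial(f,Rg,ft))
print(np.mean(z,0),np.mean(F,0),'lean',np.arccos(Rg[2,2])); print(*p,sep='\n')
u=proj(f,ft+Rg@[0,0,.05]).astype(int);g=f['pixels'][u[1]-30:u[1]+30,u[0]-40:u[0]+40,::-1];cv2.imwrite('pics/k.png',cv2.resize(g,(800,600),interpolation=cv2.INTER_CUBIC))
E
```

```text
time: 23.55
eef_pos: [0.5458, -0.1871, 0.1296]
ee_rot: [2.678, -0.702, -0.135]
force: [1.5, 5.0, -0.6]
gripper_width: 0.0217
grasp_force: 50.3
time: 24.35
eef_pos: [0.5457, -0.1873, 0.1296]
ee_rot: [2.677, -0.702, -0.136]
force: [1.6, 4.8, 0.8]
gripper_width: 0.0214
grasp_force: 50.3
{'centre': (np.float64(-5.293634529581204e-05), np.float64(-0.005524335257556657)), 'nred': np.int64(8), 'mark': np.float64(0.4042533948797132), 'nblk': np.int64(17), 'pointer': np.float64(0.401330320144394), 'rmark': np.float64(0.043333897066879457)}
{'centre': (np.float64(-5.309367370049944e-05), np.float64(-0.005495213273603727)), 'nred': np.int64(7), 'mark': np.float64(0.40975592555551527), 'nblk': np.int64(17), 'pointer': np.float64(0.40137052606712786), 'rmark': np.float64(0.04261403836116268)}
{'centre': (np.float64(-8.124352398001799e-05), np.float64(-0.005551669902052125)), 'nred': np.int64(7), 'mark': np.float64(0.4098591567217243), 'nblk': np.int64(17), 'pointer': np.float64(0.4012586979034255), 'rmark': np.float64(0.04261893256279092)}
[ 0.53082296 -0.21370979  0.05446896] [1.90206046 4.45909758 0.36574319] lean 0.3835516387777247
([([0.5286, -0.211, 0.0544], 0.74)], [([0.5502, -0.1704, 0.176], 0.68), ([0.5287, -0.2181, 0.0019], 0.49)], [([0.5322, -0.1915, 0.0757], 0.56)], [])
([([0.5334, -0.2147, 0.0548], 0.93), ([0.5288, -0.2118, 0.0541], 0.38)], [([0.5584, -0.1697, 0.1739], 0.72)], [], [])
([([0.529, -0.2127, 0.0534], 0.84)], [([0.5458, -0.1707, 0.1774], 0.96), ([0.6614, -0.0415, 0.0005], 0.59)], [([0.5346, -0.1925, 0.0708], 0.44)], [])
([([0.5293, -0.2118, 0.0566], 0.81), ([0.404, -0.028, 0.0065], 0.46)], [([0.5511, -0.1707, 0.1756], 0.78)], [([0.5344, -0.1886, 0.0735], 0.5)], [])
```

View pics/k.png

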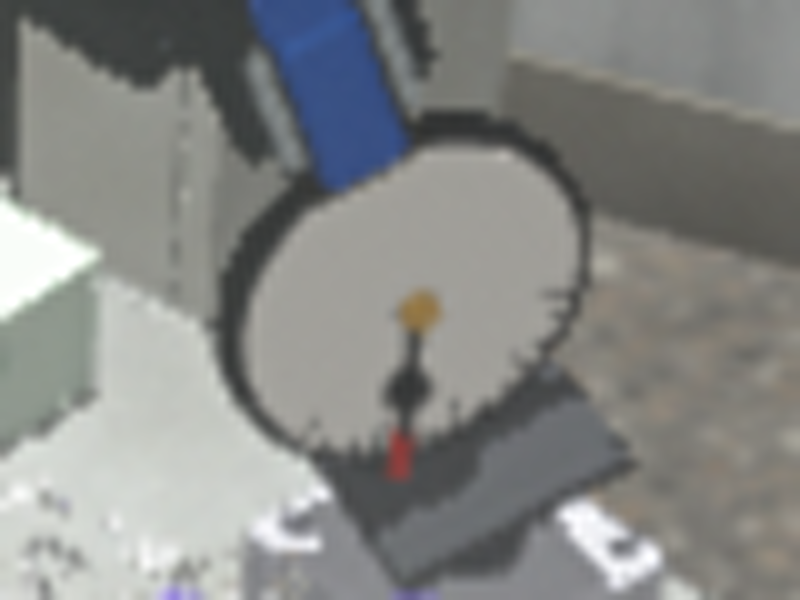

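The crop shows the pointer running from (420,310) to (403,425), straight onto the red mark at (400,455). The foot is on the stud and contact is steady, so I'm handing in.

```bash
python3 -c "
from bench import bot
print(bot.sign_off())"
```

```text
the job is handed in; nothing more can be done
None
```

The job is handed in, with no verdict returned: the keeper is turned clear, and the gauge is held still on the lightly pressed stud, leaning about 0.38 rad with the pointer lined up on the red mark in the last picture.

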